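# Spin-test two belt pulleys and bin the one that binds

## Task

Two blue pulleys of the bottle-turning rig stand on the table. Give each one a brisk sideways push on its yellow peg and see whether it runs on freely; then pick up the one that binds by its spindle and set it down in the green bin. Leave the one that runs freely standing about where it is.

Things in the scene. Friction and masses are not known exactly. Their poses are not given: they have to be found in the camera images.
- spindle_1 (a point): Where to grip this loose pulley unit (0.6 kg, both look alike): a point on the axis of its fixed upright steel spindle, 24 mm diameter, 80 mm above its underside (spindle top at 94). z up along the spindle. Below: dark 90 x 90 x 8 mm base plate and blue grooved wheel, 84 mm across, flat top 35 mm above the table. The yellow peg ends at 61 mm, so the bare spindle above can be gripped from any side
- peg_1 (a point): Yellow upright peg on wheel 1, 12 mm diameter, 34 mm from the spindle's axis, from the wheel's top (35 mm above the table) up to 61 mm; the point is on its axis at 49 mm and goes round with the wheel. Push it sideways, square to the line from spindle to peg, either way, at 0.1 m/s or more, over 20 to 30 mm, then get out of its way
- wheel_1 (a joint): Angle of wheel 1 on its spindle, rad, counter-clockwise from above positive, no stops, within 0.1 of 0 at the start. One of the two wheels runs free: once pushed it turns on by itself, more than 1 rad in all. The other binds: it takes about 1.5 N at the peg, too little to shift the unit, and stops dead where the push ends. Spinning is the only way to tell
- spindle_2 (a point): Where to grip this loose pulley unit (0.6 kg, both look alike): a point on the axis of its fixed upright steel spindle, 24 mm diameter, 80 mm above its underside (spindle top at 94). z up along the spindle. Below: dark 90 x 90 x 8 mm base plate and blue grooved wheel, 84 mm across, flat top 35 mm above the table. The yellow peg ends at 61 mm, so the bare spindle above can be gripped from any side
- peg_2 (a point): Yellow upright peg on wheel 2, 12 mm diameter, 34 mm from the spindle's axis, from the wheel's top (35 mm above the table) up to 61 mm; the point is on its axis at 49 mm and goes round with the wheel. Push it sideways, square to the line from spindle to peg, either way, at 0.1 m/s or more, over 20 to 30 mm, then get out of its way
- wheel_2 (a joint): Angle of wheel 2 on its spindle, rad, counter-clockwise from above positive, no stops, within 0.1 of 0 at the start. One of the two wheels runs free: once pushed it turns on by itself, more than 1 rad in all. The other binds: it takes about 1.5 N at the peg, too little to shift the unit, and stops dead where the push ends. Spinning is the only way to tell
- bin: Green open scrap bin, fixed, empty but for flat paper scraps: 220 mm along its x, 200 mm along its y (240 x 216 mm over the lip), 60 mm high, walls and floor 5 mm thick; origin at the centre of its underside, on the table. A pulley unit stands in it upright on its base plate with room all round; lower it to within 15 mm of the floor before letting go
Not all that is in view belongs to the job. Leave any orange or turquoise look-alike of the part that bears spindle_1 alone.

How it is judged:
On the way, in this order (a step that is already met when the one before it is completed fails the run):
1. both wheels have been tried while standing on the table: the free one has turned more than 1 rad, the binding one more than 0.25 rad ((value of joint wheel_2 above 1 rad or value of joint wheel_2 below -1 rad) and (value of joint wheel_1 above 0.25 rad or value of joint wheel_1 below -0.25 rad) and height (world z) of each of spindle_1, spindle_2 below 0.09 m and distance of spindle_1 from where it was at the start of the episode below 0.06 m), for 0.1 s.
2. the binding pulley has been lifted clear (height (world z) of spindle_1 above 0.13 m), for 0.1 s.
At the end, for the whole second after the job is handed in: The pulley that binds stands at rest on the floor of the bin (upright within 15 degrees, its spindle inside the walls); the pulley that runs free stands upright within 50 mm of where it was (x of spindle_1 in the frame of bin between -0.085 and 0.085 m and y of spindle_1 in the frame of bin between -0.075 and 0.075 m and z of spindle_1 in the frame of bin below 0.1 m and angle between spindle_1's own z axis and vertical below 0.26 rad and linear speed of pulley_1 below 0.02 m/s and distance of spindle_2 from where it was at the start of the episode below 0.05 m and angle between spindle_2's own z axis and vertical below 0.17 rad); the robot touches nothing.
It fails at once if the pulley that runs free is lifted or knocked over (height (world z) of spindle_2 above 0.1 m or angle between spindle_2's own z axis and vertical above 0.4 rad).
It fails at once if the binding pulley is dropped or thrown into the bin (linear speed of pulley_1 above 0.7 m/s and contact force between pulley_1 and the fingers below 0.1 N).
It also fails if it takes over 58 s, if anything falls off the work surface, if the arm or the gripper's body presses on something with over 40 N, if the wrist force passes 120 N, or if a joint passes its speed limit or range.

## Robot

A 6-joint arm with a two-finger parallel gripper is mounted at the origin on a cart in front of the work surface, level with it; the furniture and walls round the work are solid. World frame = base frame: x ahead of the robot, y to its left, z up, the work surface at z = 0. Lengths are in m, angles in rad, forces in N, time in s.
With the tool pointing down it reaches from about 0.375 to 0.9 m from the base axis. Payload 3.1 kg.
Tool frame: the origin (TCP) lies on the front face of the gripper's body, between the roots of the fingers; the fingertips stand 73 mm ahead of it and the grasp point (between the pads) lies 54 mm ahead of it (manip.tips_ahead is the distance from the TCP to the fingertips, in m); z points along the fingers, y is the line along which they close (so a half turn about z gives the same grasp; the last joint's range is limited). The gripper opens to 85 mm and grips with 20 to 120 N. Pads are 22 mm wide; open, the fingers measure 114 mm over their backs; the gripper's body (76 mm by 85 mm) begins 54 mm behind the grasp point. The pads swing forward as they close: fully open they stand 13 mm farther back than shut.
Start: joints at [-1.304, 0.527, 1.433, -0, 1.181, -0.178], TCP at [0.27, -0.564, 0.304] pointing down, gripper open.
Joint ranges: [-3.08, 3.08], [-0.75, 2.2], [0.22, 2.44], [-1.43, 4.57], [0, 2.65], [-2.85, 2.85]. Speed limits (rad/s): [2.79, 2.79, 3.14, 3.14, 3.14, 3.14].

## Interface

Orientations are given as a unit quaternion [x, y, z, w].
In Python, from station import sense, eyes, workorder, manip gives the robot as it stands.
- The arm moves only by the shell command python3 -m inch 'ROWS' [OPENING] [FORCE]. ROWS is JSON, a list of rows, each an object of numbers: "dx", "dy", "dz": the shift along the tool's x, y, z in cm; "wx", "wy", "wz": the turn, a rotation vector about the tool's x, y, z in degrees. In form: [{"dx": .., "dy": .., "dz": .., "wx": .., "wy": .., "wz": ..}, ...]. A call has 1 to 10 rows; each row shifts and turns the commanded pose from where the row before left it, along the tool's axes as they then stand; what a row does not reach is not made up. A row lasts 1/8 s, in which the tool goes at most 62.5 mm and 10.7 degrees, less where a joint would pass 70% of its speed; a pose out of reach is approached as far as the arm can. A call with a gripper value outside its range is refused whole. OPENING is the opening, from 0 (shut) to 1 (fully open), set as the call begins (- or left out, the last holds). The fingers move at their own pace and stop on an object; FORCE is the grip in N (left out, the last holds). Time passes only in rows, so rows that do not move let the fingers close. It gives the time, the measured TCP pose, the force, the opening and the grip force at its end, in the units of the state.
- sense(): the state, without advancing time (a new reading comes with each control period).
- eyes.snapshot(name): name is "scene" or "side" or "wrist"; returns the picture (400x640x3 uint8, red, green, blue); there is no depth.
- eyes.camera_params(name): a dict with "fx", "fy", "cx", "cy" (pixels), "rvec" (rotation vector, rad) and "tvec" (3), from world to camera coordinates, as OpenCV has them. Camera axes: x right, y down, z forward; pixel columns grow to the right and rows downward; lengths in m; the calibration is good to about 2 mm. A picture is of the moment at which its call begins: read the wrist's pose just before it. camera_params takes no time and is no camera call; for the wrist camera it gives the pose at the moment of the call.
- workorder.sign_off(): hands the job in; it is judged then, once.
The state is a dict: "t": time; "q": joint angles; "qd": joint speeds; "tau": joint torques, N m; "tcp_pos": TCP position; "tool_rot": TCP orientation; "force": force on the tool from outside, world axes, zero at the start; "ft_torque": the same for the moment, N m; "finger_gap": opening from 0.0 (shut) to 1.0 (fully open); "gripper_force": force on a finger pad.
Only numpy, scipy, OpenCV 4.12 (cv2) and the standard library are available. Lean on these libraries where they do the work, as an engineer would, in place of code of your own. Each camera call takes 0.05 s, during which the arm holds its last target. There are 200 camera calls.

## Working session

There is one attempt and no reset: what is moved stays moved. The work goes in short steps, Python scripts to look and compute and a shell command to move; the robot and the scene stay as the last step left them, time stands still between calls to the robot, and variables do not carry over. Pictures are saved under pics/ and viewed, at most 10 in all, crops included, and the job is handed in when it is done.

```bash
ls; mkdir -p pics; python3 - <<'E'
from station import sense, eyes
import cv2,numpy as np
s=sense();print(s)
a=eyes.snapshot("scene");b=eyes.snapshot("side")
np.save('a.npy',a);np.save('b.npy',b)
cv2.imwrite('pics/a.png',a[...,::-1]);cv2.imwrite('pics/b.png',b[...,::-1])
for n in("scene","side","wrist"):print(n,eyes.camera_params(n))
E
```

```text
pics
{'t': 0.0, 'q': array([-1.30347899e+00,  5.28434500e-01,  1.43394265e+00, -1.97538534e-06,
        1.18141996e+00, -1.78496420e-01]), 'qd': array([-1.34746653e-04, -1.18697071e-03,  2.62916827e-05,  2.06267729e-05,
        1.09175052e-03, -2.06708720e-04]), 'tau': array([-5.44323711e-06, -4.42351985e+01, -1.78023756e+01, -2.89335603e-04,
        8.36686901e-03, -3.86197399e-06]), 'tcp_pos': array([ 0.26936633, -0.56332561,  0.30294009]), 'tool_rot': array([ 9.75258285e-01,  2.21065744e-01, -4.98468478e-05, -1.10110160e-03]), 'force': array([0.30025952, 0.00193768, 0.13045147]), 'ft_torque': array([0.05887644, 0.05506779, 0.02565354]), 'gripper_force': 0.0, 'finger_gap': 0.9997391548041386}
scene {'fx': 406.6835962975012, 'fy': 406.6835962975012, 'cx': 318.3813562371918, 'cy': 202.10194022513272, 'rvec': array([ 0.70596567, -2.27030675,  1.50666796]), 'tvec': array([0.45013854, 0.27015627, 0.67133772])}
side {'fx': 501.30684843731626, 'fy': 501.30684843731626, 'cx': 322.8491020035304, 'cy': 192.9133495823326, 'rvec': array([ 0.54448559, -2.47872591,  1.42683614]), 'tvec': array([0.53736347, 0.25065292, 0.8886265 ])}
wrist {'fx': 282.21320129565225, 'fy': 282.21320129565225, 'cx': 317.12272203751314, 'cy': 195.25186790282385, 'rvec': array([-2.42176184,  1.52468894,  0.24819276]), 'tvec': array([-0.62361175, -0.04030182,  0.38188218])}
```

View pics/a.png

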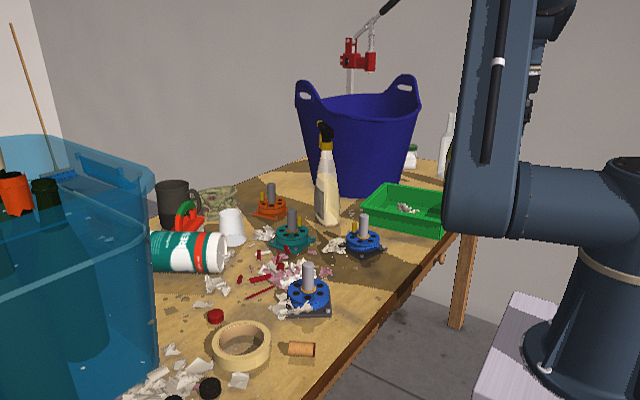

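View pics/b.png

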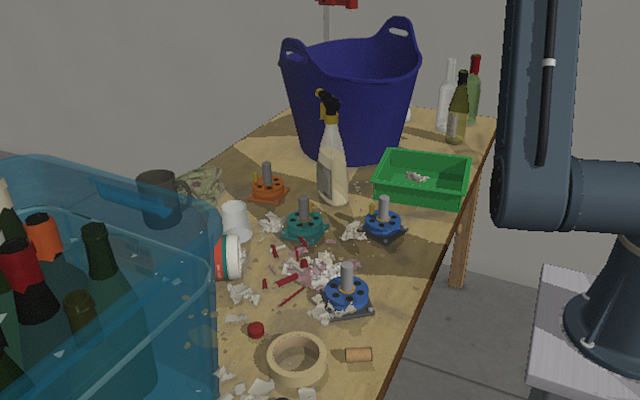

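The blue pulleys are at scene (309,295) and (364,240), and side (348,290) and (384,222). Orange (270,205) and turquoise (291,235) are the look-alikes to leave alone. The bin is at scene (405,210). Next I'll look at an enlarged crop to find the pegs.

```bash
cat > h.py <<'E'
import numpy as np,cv2
from station import sense,eyes
from scipy.spatial.transform import Rotation as R
def ray(p,uv):
    Rm=cv2.Rodrigues(p['rvec'])[0];o=-Rm.T@p['tvec']
    d=Rm.T@np.array([(uv[0]-p['cx'])/p['fx'],(uv[1]-p['cy'])/p['fy'],1]);return o,d/np.linalg.norm(d)
def onz(p,uv,z):
    o,d=ray(p,uv);return o+d*(z-o[2])/d[2]
def tri(p1,u1,p2,u2):
    o,d=ray(p1,u1);q,e=ray(p2,u2);t=np.linalg.lstsq(np.c_[d,-e],q-o,rcond=None)[0]
    a,b=o+d*t[0],q+e*t[1];return (a+b)/2,np.linalg.norm(a-b)
def proj(p,X):
    return cv2.projectPoints(np.float64(X).reshape(-1,3),p['rvec'],p['tvec'],np.array([[p['fx'],0,p['cx']],[0,p['fy'],p['cy']],[0,0,1]]),None)[0][:,0]
E
python3 - <<'E'
import numpy as np,cv2
from h import *
a=np.load('a.npy');b=np.load('b.npy')
c=lambda i,x,y:cv2.resize(i[y:y+75,x:x+100,::-1],(400,300),interpolation=cv2.INTER_CUBIC)
cv2.imwrite('pics/c.png',np.vstack([np.hstack([c(a,260,250),c(a,315,200)]),np.hstack([c(b,300,250),c(b,335,180)])]))
P,S=eyes.camera_params('scene'),eyes.camera_params('side')
for n,p in(('sc',P),('si',S)):
  print(n,-cv2.Rodrigues(p['rvec'])[0].T@p['tvec'])
for u,v in(((308,264),(348,264)),((364,215),(385,197))):
  print(onz(P,u,.094),onz(S,v,.094),tri(P,u,S,v))
E
```

```text
sc [0.08181182 0.67859866 0.50903254]
si [0.20349763 0.80826717 0.66823375]
[0.47974022 0.13220775 0.094     ] [0.48092298 0.12869262 0.094     ] (array([0.48125129, 0.12912075, 0.09297723]), np.float64(0.002158058560565077))
[ 0.49953544 -0.12882187  0.094     ] [ 0.49870573 -0.12926749  0.094     ] (array([ 0.49771692, -0.12565526,  0.09591239]), np.float64(0.0005515917134128783))
```

View pics/c.png

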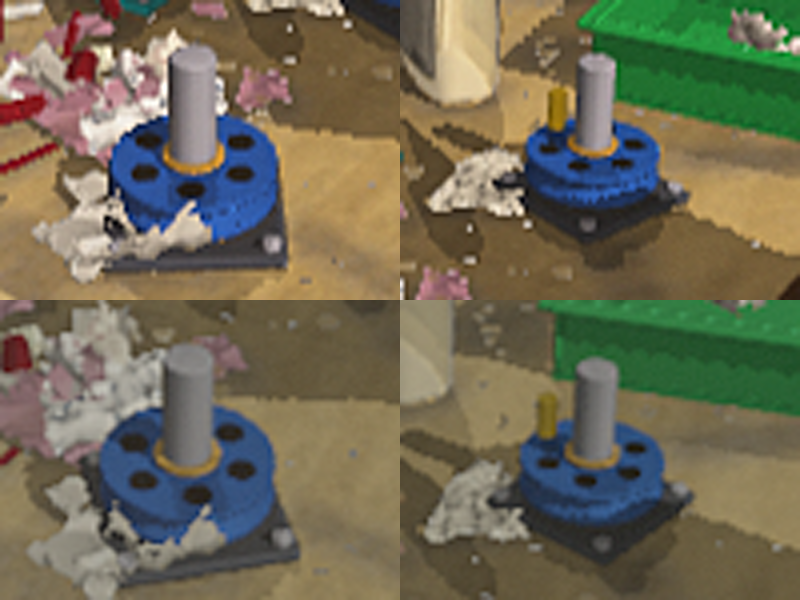

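```bash
python3 - <<'E'
from h import *
P,S,W=[eyes.camera_params(n) for n in('scene','side','wrist')]
u,v=(354.2,222),(371.9,203.2)
print('pegB top',onz(P,u,.059),onz(S,v,.059))
print('bottle base',onz(S,(333,200),0),onz(P,(327,220),0),'top',tri(P,(322,125),S,(327,93)))
print('turq top',onz(P,(292,210),.094),onz(S,(304,198),.094))
print('tub blue base near',onz(P,(375,193),0))
a=np.load('b.npy')
for n,uv in(('TL',(387,149)),('TR',(473,159)),('BR',(460,190)),('BL',(372,176))):print('bin lip',n,onz(S,uv,.06))
s=sense();T=R.from_quat(s['tool_rot']).as_matrix();C=-cv2.Rodrigues(W['rvec'])[0].T@W['tvec']
print(T,'cam in tool',T.T@(C-s['tcp_pos']),'cam axes in tool\n',T.T@cv2.Rodrigues(W['rvec'])[0].T)
E
```

```text
pegB top [ 0.53479487 -0.14497132  0.059     ] [ 0.53526575 -0.14682148  0.059     ]
bottle base [ 0.66533857 -0.2134102   0.        ] [ 0.66601985 -0.21944591  0.        ] top (array([ 0.6903612 , -0.23096857,  0.27623231]), np.float64(0.007835756668490063))
turq top [ 0.66227587 -0.05234714  0.094     ] [ 0.66375396 -0.0511943   0.094     ]
tub blue base near [ 0.64934147 -0.49094234  0.        ]
bin lip TL [ 0.59965242 -0.44321756  0.06      ]
bin lip TR [ 0.36460566 -0.47563081  0.06      ]
bin lip BR [ 0.36075303 -0.29051178  0.06      ]
bin lip BL [ 0.58165108 -0.27233052  0.06      ]
[[ 9.02256555e-01  4.31199281e-01 -5.38090590e-04]
 [ 4.31199482e-01 -9.02254586e-01  1.91537018e-03]
 [ 3.40411541e-04 -1.96017968e-03 -9.99998021e-01]] cam in tool [ 0.08221038 -0.00036151 -0.07093723] cam axes in tool
 [[ 8.89636997e-04 -9.49241695e-01 -3.14546361e-01]
 [ 9.99999604e-01  8.41656035e-04  2.88356996e-04]
 [-8.98063976e-06 -3.14546494e-01  9.49242068e-01]]
```

```bash
python3 -m inch '[{"dx":4.4,"dy":-3.9},{"dx":4.4,"dy":-3.9},{"dx":4.4,"dy":-3.9},{"dx":4.4,"dy":-3.9},{"dx":4.4,"dy":-3.9},{"dx":4.4,"dy":-3.9},{"dx":4.4,"dy":-3.9},{"dx":4.4,"dy":-3.9},{},{}]' 0
python3 - <<'E'
from h import *
import json
s=sense();W=eyes.camera_params('wrist');w=eyes.snapshot('wrist');np.save('w.npy',w);np.save('W.npy',W,allow_pickle=True)
cv2.imwrite('pics/w.png',w[...,::-1]);print(s['tcp_pos'],s['tool_rot'],s['q'])
print(proj(W,[[.498,-.128,.094],[.535,-.146,.061],[.481,.13,.094]]))
E
```

```text
[ 0.26937515 -0.56340686  0.30302031] [ 9.75257551e-01  2.21069491e-01 -5.06735500e-05 -9.93468304e-04] [-1.30349597e+00  5.28389324e-01  1.43377770e+00 -1.41356586e-05
  1.18141511e+00 -1.78516403e-01]
[[-174.62030141 -449.49149421]
 [ -67.40663806 -422.35048358]
 [-769.28739214 -774.23103549]]invalid input at $[0]: expected keys dx, dy, dz, wx, wy, wz
```

View pics/w.png

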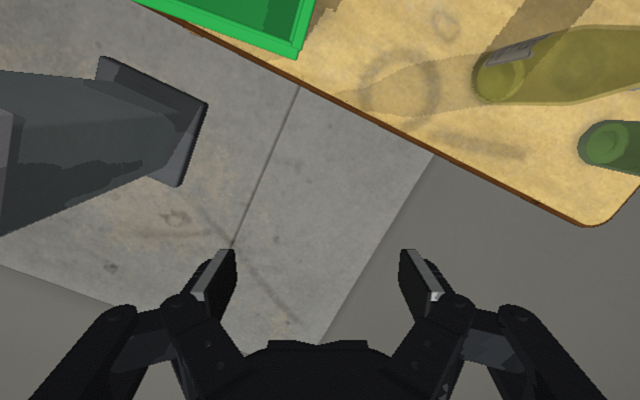

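The move was refused because every row needs all six keys, so the picture only shows the start view: bin corner at (300,50) and two bottles at right. I'll repeat the move with full rows.

```bash
python3 -m inch '[{"dx":4.4,"dy":-3.9,"dz":0,"wx":0,"wy":0,"wz":0},{"dx":4.4,"dy":-3.9,"dz":0,"wx":0,"wy":0,"wz":0},{"dx":4.4,"dy":-3.9,"dz":0,"wx":0,"wy":0,"wz":0},{"dx":4.4,"dy":-3.9,"dz":0,"wx":0,"wy":0,"wz":0},{"dx":4.4,"dy":-3.9,"dz":0,"wx":0,"wy":0,"wz":0},{"dx":4.4,"dy":-3.9,"dz":0,"wx":0,"wy":0,"wz":0},{"dx":4.4,"dy":-3.9,"dz":0,"wx":0,"wy":0,"wz":0},{"dx":4.4,"dy":-3.9,"dz":0,"wx":0,"wy":0,"wz":0},{"dx":0,"dy":0,"dz":0,"wx":0,"wy":0,"wz":0},{"dx":0,"dy":0,"dz":0,"wx":0,"wy":0,"wz":0}]' 0
python3 - <<'E'
from h import *
s=sense();W=eyes.camera_params('wrist');w=eyes.snapshot('wrist');np.save('w.npy',w);np.save('W.npy',W,allow_pickle=True)
cv2.imwrite('pics/w2.png',w[...,::-1]);print(s['tcp_pos'],s['tool_rot'],s['q'])
print(proj(W,[[.498,-.128,.094],[.535,-.146,.061],[.481,.13,.094]]))
E
```

```text
t: 1.4
tcp_pos: [0.4526, -0.1306, 0.3038]
tool_rot: [0.975, 0.222, -0.0, 0.0]
force: [0.7, -0.1, 0.2]
finger_gap: -0.003
gripper_force: 0.0
[ 0.4526019  -0.13062022  0.30383779] [ 9.75123706e-01  2.21661207e-01 -1.56140776e-04  2.05316721e-04] [-5.18581600e-01  3.21613565e-01  1.80688552e+00 -6.05469312e-04
  1.01304629e+00  6.05499707e-01]
[[334.83682922 144.39777997]
 [363.55721883 115.97648416]
 [ 64.74474903  34.3597058 ]]
```

View pics/w2.png

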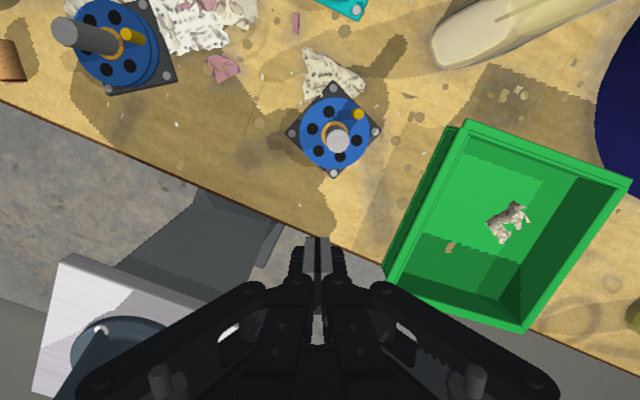

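From above, B's spindle top is at (338,141) and its peg at (359,114). A's spindle top is at (65,30) and its peg at (132,35). The bin lip corners are near (468,119), (632,182), (523,333) and (384,278).

```bash
python3 - <<'E'
from h import *
W=np.load('W.npy',allow_pickle=True).item();w=np.load('w.npy')
hsv=cv2.cvtColor(w,cv2.COLOR_RGB2HSV)
m=cv2.inRange(hsv,(22,170,90),(32,255,255));n,l,st,c=cv2.connectedComponentsWithStats(m)
print([(st[i],c[i].round(1)) for i in range(1,n) if st[i,4]>40 and c[i][1]<200])
for n,(s,pz) in dict(B=((338,140.5),(359,114)),A=((62,30),(130,35))).items():
  S=onz(W,s,.094)[:2];Q=onz(W,pz,.059)[:2];d=Q-S
  print(n,S,Q,np.hypot(*d),np.degrees(np.arctan2(d[1],d[0])))
g=cv2.inRange(hsv,(50,120,50),(75,255,255));g[:100]=0
cn=max(cv2.findContours(g,0,2)[0],key=cv2.contourArea);h=cv2.approxPolyDP(cv2.convexHull(cn),8,True)[:,0]
print([(tuple(x),onz(W,x,.06)[:2].round(3)) for x in h])
E
```

```text
[(array([121,  28,  24,  16, 246], dtype=int32), array([132. ,  35.7])), (array([352, 109,  12,  10,  92], dtype=int32), array([357.5, 113.2]))]
B [ 0.50275599 -0.12908725] [ 0.53473151 -0.14092284] 0.03409567122486727 -20.31180095952959
A [0.48342536 0.13277772] [0.50276622 0.09959997] 0.03840354867191875 -59.76008925919959
[((np.int32(467), np.int32(118)), array([ 0.581, -0.248])), ((np.int32(632), np.int32(180)), array([ 0.607, -0.46 ])), ((np.int32(522), np.int32(334)), array([ 0.372, -0.488])), ((np.int32(440), np.int32(311)), array([ 0.355, -0.363])), ((np.int32(386), np.int32(281)), array([ 0.365, -0.272])), ((np.int32(381), np.int32(266)), array([ 0.382, -0.255])), ((np.int32(446), np.int32(126)), array([ 0.565, -0.232]))]
```

```bash
python3 -m inch '[{"dx":2.5,"dy":3.35,"dz":0,"wx":0,"wy":0,"wz":0},{"dx":2.5,"dy":3.35,"dz":0,"wx":0,"wy":0,"wz":0},{"dx":0,"dy":0,"dz":2,"wx":0,"wy":0,"wz":-10.6},{"dx":0,"dy":0,"dz":2,"wx":0,"wy":0,"wz":-10.6},{"dx":0,"dy":0,"dz":2,"wx":0,"wy":0,"wz":-10.6},{"dx":0,"dy":0,"dz":2,"wx":0,"wy":0,"wz":-10.6},{"dx":0,"dy":0,"dz":4.2,"wx":0,"wy":0,"wz":0},{"dx":0,"dy":0,"dz":4.2,"wx":0,"wy":0,"wz":0},{"dx":0,"dy":0,"dz":0,"wx":0,"wy":0,"wz":0},{"dx":0,"dy":0,"dz":0,"wx":0,"wy":0,"wz":0}]' 0
python3 - <<'E'
from h import *
s=sense();T=R.from_quat(s['tool_rot']).as_matrix();print(s['tcp_pos'],T[:,0],s['q'])
for q in([.533,-.142],[.501,-.129]):print(T.T@(np.r_[q,.118]-s['tcp_pos']))
E
```

```text
t: 2.7
tcp_pos: [0.5269, -0.171, 0.1408]
tool_rot: [0.83, 0.558, 0.0, 0.001]
force: [-0.0, -0.5, 0.2]
finger_gap: 0.001
gripper_force: 0.0
[ 0.52690933 -0.17102599  0.14077249] [ 3.77296770e-01  9.26092371e-01 -2.62189956e-04] [-5.15562259e-01  6.74704151e-01  1.73983474e+00 -1.09539646e-04
  7.25572415e-01 -1.28604951e-01]
[ 0.02918471 -0.00534411  0.02275706]
[ 0.02915041 -0.03988389  0.02270665]
```

```bash
python3 -m inch '[{"dx":0,"dy":0,"dz":2.3,"wx":0,"wy":0,"wz":0},{"dx":0,"dy":0,"dz":0,"wx":0,"wy":0,"wz":0},{"dx":0,"dy":0,"dz":0,"wx":0,"wy":0,"wz":0},{"dx":1.9,"dy":0,"dz":0,"wx":0,"wy":0,"wz":0},{"dx":1.9,"dy":0,"dz":0,"wx":0,"wy":0,"wz":0},{"dx":-0.5,"dy":0,"dz":-4,"wx":0,"wy":0,"wz":0},{"dx":-2,"dy":0,"dz":-5,"wx":0,"wy":0,"wz":0},{"dx":-3,"dy":0,"dz":-5,"wx":0,"wy":0,"wz":0},{"dx":-2,"dy":0,"dz":-3,"wx":0,"wy":0,"wz":0}]' 0
python3 - <<'E'
from h import *
fs=[]
for i in range(6):
  W=eyes.camera_params('wrist');w=eyes.snapshot('wrist');fs.append(w);t=sense()['t']
  m=cv2.inRange(cv2.cvtColor(w,cv2.COLOR_RGB2HSV),(22,170,90),(32,255,255));n,l,st,c=cv2.connectedComponentsWithStats(m)
  for k in range(1,n):
    q=onz(W,c[k],.055)[:2]
    if st[k,4]>30 and np.hypot(q[0]-.501,q[1]+.129)<.06:print(round(t,2),c[k].round(),st[k,4],q.round(3),np.degrees(np.arctan2(q[1]+.129,q[0]-.501)).round(1))
cv2.imwrite('pics/p1.png',np.hstack([cv2.resize(f,(400,250))for f in(fs[0],fs[-1])])[...,::-1])
print(sense()['tcp_pos'])
E
```

```text
t: 3.82
tcp_pos: [0.5132, -0.204, 0.2905]
tool_rot: [0.829, 0.559, 0.001, 0.002]
force: [-0.8, -0.1, -0.1]
finger_gap: -0.001
gripper_force: 0.0
3.88 [288.  85.] 113 [ 0.525 -0.102] 48.0
3.92 [265.  81.] 129 [ 0.506 -0.094] 81.9
3.98 [248.  94.] 121 [ 0.485 -0.097] 116.5
4.03 [245. 115.] 142 [ 0.472 -0.113] 150.7
4.08 [253. 135.] 132 [ 0.469 -0.133] -173.2
4.12 [269. 148.] 120 [ 0.478 -0.151] -136.8
[ 0.51213582 -0.2022703   0.28580419]
```

View pics/p1.png

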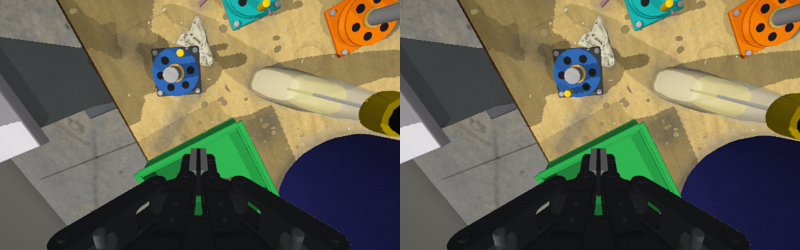

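The picture shows B's peg moving from (180,52) to (167,94) by itself, at about 12 rad/s, so B runs free. The binding pulley must then be A. I'll go to A and push it too.

```bash
python3 -m inch '[{"dx":5.04,"dy":-2.75,"dz":0,"wx":0,"wy":0,"wz":0},{"dx":5.04,"dy":-2.75,"dz":0,"wx":0,"wy":0,"wz":0},{"dx":5.04,"dy":-2.75,"dz":0,"wx":0,"wy":0,"wz":0},{"dx":5.04,"dy":-2.75,"dz":0,"wx":0,"wy":0,"wz":0},{"dx":5.04,"dy":-2.75,"dz":0,"wx":0,"wy":0,"wz":0},{"dx":0,"dy":0,"dz":0,"wx":0,"wy":0,"wz":8.75},{"dx":0,"dy":0,"dz":0,"wx":0,"wy":0,"wz":8.75},{"dx":0,"dy":0,"dz":0,"wx":0,"wy":0,"wz":8.75},{"dx":0,"dy":0,"dz":0,"wx":0,"wy":0,"wz":8.75},{"dx":0,"dy":0,"dz":0,"wx":0,"wy":0,"wz":0}]' 0
python3 - <<'E'
from h import *
W=eyes.camera_params('wrist');w=eyes.snapshot('wrist');np.save('w.npy',w);np.save('W.npy',W,allow_pickle=True)
cv2.imwrite('pics/w3.png',w[...,::-1]);s=sense();T=R.from_quat(s['tool_rot']).as_matrix();print(s['tcp_pos'],T[:,0],s['q'])
m=cv2.inRange(cv2.cvtColor(w,cv2.COLOR_RGB2HSV),(22,170,90),(32,255,255));n,l,st,c=cv2.connectedComponentsWithStats(m)
for k in range(1,n):
  if st[k,4]>30:print(c[k].round(),st[k],onz(W,c[k],.057)[:2].round(4))
print(proj(W,[.482,.131,.094]))
E
```

```text
t: 5.38
tcp_pos: [0.479, 0.0823, 0.2855]
tool_rot: [0.959, 0.285, -0.002, -0.001]
force: [-0.4, 0.5, 0.6]
finger_gap: 0.0
gripper_force: 0.0
[0.47914624 0.08208938 0.28575487] [ 0.83730485  0.54673168 -0.0022489 ] [-6.07604985e-02  3.68857134e-01  1.79216924e+00  1.77715654e-04
  9.83478395e-01  9.31481694e-01]
[554. 117.] [540 112  29  11 250] [ 0.6671 -0.0835]
[314. 151.] [309 145  10  13 104] [0.5031 0.1032]
[498. 259.] [488 251  20  17 166] [ 0.5155 -0.1539]
[[276.11725323 160.51912501]]
```

View pics/w3.png

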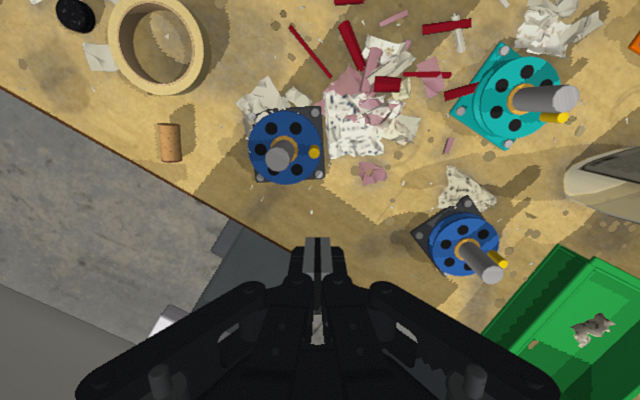

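A's spindle top is at (278,160) and its peg at (314,152), as planned. B is at (465,243) and the turquoise decoy at (510,95), both out of the way.

```bash
python3 -m inch '[{"dx":0,"dy":0,"dz":5.5,"wx":0,"wy":0,"wz":0},{"dx":0,"dy":0,"dz":5.5,"wx":0,"wy":0,"wz":0},{"dx":0,"dy":0,"dz":4,"wx":0,"wy":0,"wz":0},{"dx":0,"dy":0,"dz":1.7,"wx":0,"wy":0,"wz":0},{"dx":0,"dy":0,"dz":0,"wx":0,"wy":0,"wz":0},{"dx":0,"dy":0,"dz":0,"wx":0,"wy":0,"wz":0},{"dx":2,"dy":0,"dz":0,"wx":0,"wy":0,"wz":0},{"dx":2,"dy":0,"dz":0,"wx":0,"wy":0,"wz":0},{"dx":-0.5,"dy":0,"dz":-4,"wx":0,"wy":0,"wz":0},{"dx":-2,"dy":0,"dz":-6,"wx":0,"wy":0,"wz":0}]' 0
python3 -m inch '[{"dx":-1.5,"dy":-2,"dz":-4,"wx":0,"wy":0,"wz":0},{"dx":0,"dy":-3,"dz":-3,"wx":0,"wy":0,"wz":0},{"dx":0,"dy":0,"dz":0,"wx":0,"wy":0,"wz":0}]' 1
python3 - <<'E'
from h import *
for i in range(4):
  W=eyes.camera_params('wrist');w=eyes.snapshot('wrist');s=sense()
  m=cv2.inRange(cv2.cvtColor(w,cv2.COLOR_RGB2HSV),(22,170,90),(32,255,255));n,l,st,c=cv2.connectedComponentsWithStats(m)
  for k in range(1,n):
    q=onz(W,c[k],.057)[:2]
    if st[k,4]>30:print(round(s['t'],2),c[k].round(),q.round(3),np.degrees(np.arctan2(q[1]-.130,q[0]-.483)).round(1))
cv2.imwrite('pics/w4.png',w[...,::-1]);T=R.from_quat(s['tool_rot']).as_matrix();print(s['tcp_pos'],T[:,0],s['q'],proj(W,[.483,.130,.094]))
g=cv2.cvtColor(w,cv2.COLOR_RGB2HSV)
E
```

```text
t: 6.68
tcp_pos: [0.4931, 0.0898, 0.2206]
tool_rot: [0.959, 0.284, 0.0, 0.0]
force: [1.0, 0.3, 0.1]
finger_gap: 0.001
gripper_force: 0.0
t: 7.05
tcp_pos: [0.4527, 0.1246, 0.2926]
tool_rot: [0.959, 0.285, 0.004, 0.001]
force: [-0.7, -0.7, 0.3]
finger_gap: 0.634
gripper_force: 0.0
7.1 [591. 120.] [ 0.666 -0.082] -49.2
7.1 [353. 134.] [0.517 0.12 ] -16.5
7.1 [534. 253.] [ 0.521 -0.15 ] -82.3
7.15 [592. 119.] [ 0.666 -0.082] -49.2
7.15 [352. 134.] [0.517 0.12 ] -16.7
7.15 [536. 246.] [ 0.529 -0.144] -80.6
7.2 [594. 118.] [ 0.666 -0.082] -49.2
7.2 [353. 133.] [0.517 0.12 ] -16.8
7.2 [536. 239.] [ 0.535 -0.137] -78.9
7.25 [595. 118.] [ 0.666 -0.082] -49.2
7.25 [353. 132.] [0.517 0.12 ] -16.7
7.25 [533. 233.] [ 0.537 -0.127] -78.0
[0.4530097  0.12305878 0.28865943] [ 8.39280636e-01  5.43698005e-01 -7.02314961e-04] [ 2.66593441e-02  3.42346728e-01  1.82836240e+00 -3.26694799e-04
  9.71541714e-01  1.02280289e+00] [[328.262578   160.74681115]]
```

View pics/w4.png

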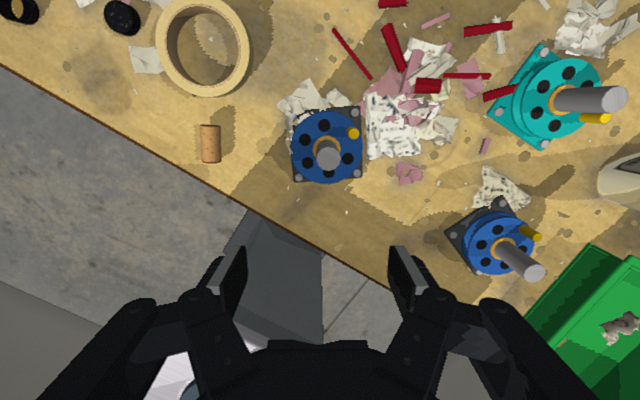

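A's peg moved by about 0.64 rad to (353,133) and then stayed put, while B's peg is still going round, so A at (328,155) is the one that binds. Now I'll grip it by the spindle.

```bash
python3 -m inch '[{"dx":2.9,"dy":1.05,"dz":0,"wx":0,"wy":0,"wz":0},{"dx":0,"dy":0,"dz":4.5,"wx":0,"wy":0,"wz":0},{"dx":0,"dy":0,"dz":4.5,"wx":0,"wy":0,"wz":0},{"dx":0,"dy":0,"dz":3.5,"wx":0,"wy":0,"wz":0},{"dx":0,"dy":0,"dz":2.4,"wx":0,"wy":0,"wz":0},{"dx":0,"dy":0,"dz":0,"wx":0,"wy":0,"wz":0},{"dx":0,"dy":0,"dz":0,"wx":0,"wy":0,"wz":0}]' 1
python3 -m inch '[{"dx":0,"dy":0,"dz":0,"wx":0,"wy":0,"wz":0},{"dx":0,"dy":0,"dz":0,"wx":0,"wy":0,"wz":0},{"dx":0,"dy":0,"dz":0,"wx":0,"wy":0,"wz":0},{"dx":0,"dy":0,"dz":0,"wx":0,"wy":0,"wz":0},{"dx":0,"dy":0,"dz":0,"wx":0,"wy":0,"wz":0}]' 0 60
```

```text
t: 8.12
tcp_pos: [0.4834, 0.1301, 0.1401]
tool_rot: [0.959, 0.283, -0.0, -0.0]
force: [-0.1, -0.5, 0.2]
finger_gap: 0.999
gripper_force: 0.0
t: 8.75
tcp_pos: [0.4832, 0.1304, 0.141]
tool_rot: [0.959, 0.284, 0.001, 0.0]
force: [-0.5, -0.8, 5.9]
finger_gap: 0.261
gripper_force: 58.5
```

```bash
python3 -m inch '[{"dx":0,"dy":0,"dz":-1,"wx":0,"wy":0,"wz":0},{"dx":0,"dy":0,"dz":-2,"wx":0,"wy":0,"wz":0},{"dx":0,"dy":0,"dz":-3,"wx":0,"wy":0,"wz":0},{"dx":0,"dy":0,"dz":-3,"wx":0,"wy":0,"wz":0},{"dx":0,"dy":0,"dz":-3,"wx":0,"wy":0,"wz":0},{"dx":0,"dy":0,"dz":-2,"wx":0,"wy":0,"wz":0},{"dx":0,"dy":0,"dz":0,"wx":0,"wy":0,"wz":0}]' 
python3 -m inch '[{"dx":-1,"dy":1.5,"dz":0,"wx":0,"wy":0,"wz":0},{"dx":-2,"dy":3,"dz":0,"wx":0,"wy":0,"wz":0},{"dx":-2,"dy":3,"dz":0,"wx":0,"wy":0,"wz":0},{"dx":-2,"dy":3,"dz":0,"wx":0,"wy":0,"wz":0},{"dx":-2,"dy":3,"dz":0,"wx":0,"wy":0,"wz":0},{"dx":-2,"dy":3,"dz":0,"wx":0,"wy":0,"wz":0},{"dx":-2,"dy":3,"dz":0,"wx":0,"wy":0,"wz":0}]'
python3 -m inch '[{"dx":-2,"dy":3,"dz":0,"wx":0,"wy":0,"wz":0},{"dx":-2,"dy":3,"dz":0,"wx":0,"wy":0,"wz":0},{"dx":-2,"dy":3,"dz":0,"wx":0,"wy":0,"wz":0},{"dx":-2,"dy":3,"dz":0,"wx":0,"wy":0,"wz":0},{"dx":-2,"dy":3,"dz":0,"wx":0,"wy":0,"wz":0},{"dx":-2,"dy":3,"dz":0,"wx":0,"wy":0,"wz":0},{"dx":-2,"dy":3,"dz":0,"wx":0,"wy":0,"wz":0},{"dx":-0.6,"dy":0.9,"dz":0,"wx":0,"wy":0,"wz":0},{"dx":0,"dy":0,"dz":0,"wx":0,"wy":0,"wz":0},{"dx":0,"dy":0,"dz":0,"wx":0,"wy":0,"wz":0}]'
python3 - <<'E'
from h import *
a=eyes.snapshot('side')[90:290,280:560];w=eyes.snapshot('wrist');s=sense()
T=R.from_quat(s['tool_rot']).as_matrix();print(s['tcp_pos'],s['q'],T.T@(np.r_[.4765,-.368,.15]-s['tcp_pos']))
cv2.imwrite('pics/c5.png',np.hstack([cv2.resize(a,(400,286)),cv2.resize(w,(400,286))])[...,::-1])
E
```

```text
t: 9.62
tcp_pos: [0.483, 0.1306, 0.2811]
tool_rot: [0.959, 0.284, 0.001, 0.0]
force: [0.5, -0.4, -6.6]
finger_gap: 0.262
gripper_force: 59.6
t: 10.5
tcp_pos: [0.4785, -0.1055, 0.2786]
tool_rot: [0.959, 0.283, -0.002, -0.001]
force: [1.2, 0.2, -6.8]
finger_gap: 0.258
gripper_force: 59.5
t: 11.75
tcp_pos: [0.4757, -0.3655, 0.2792]
tool_rot: [0.959, 0.284, -0.001, -0.002]
force: [0.4, 0.3, -6.5]
finger_gap: 0.259
gripper_force: 59.6
[ 0.47626033 -0.36558413  0.27981393] [-8.40715271e-01  5.22668961e-01  1.52034460e+00  2.61454711e-04
  1.10046782e+00  1.53755517e-01] [-0.00110763  0.00240329  0.12980966]
```

View pics/c5.png

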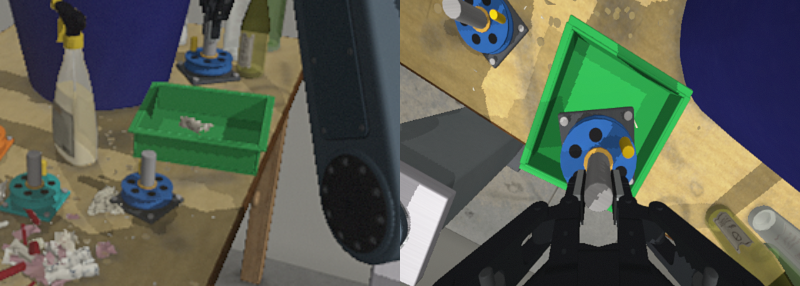

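The unit hangs upright over the middle of the bin, at (597,150) in the wrist half. B still stands at (148,180) in the side half. Lowering now.

```bash
python3 -m inch '[{"dx":0,"dy":0.2,"dz":3,"wx":0,"wy":0,"wz":0},{"dx":0,"dy":0,"dz":3,"wx":0,"wy":0,"wz":0},{"dx":0,"dy":0,"dz":3,"wx":0,"wy":0,"wz":0},{"dx":0,"dy":0,"dz":2,"wx":0,"wy":0,"wz":0},{"dx":0,"dy":0,"dz":1,"wx":0,"wy":0,"wz":0},{"dx":0,"dy":0,"dz":0.7,"wx":0,"wy":0,"wz":0},{"dx":0,"dy":0,"dz":0.4,"wx":0,"wy":0,"wz":0},{"dx":0,"dy":0,"dz":0,"wx":0,"wy":0,"wz":0},{"dx":0,"dy":0,"dz":0,"wx":0,"wy":0,"wz":0}]'
```

```text
t: 12.98
tcp_pos: [0.4778, -0.369, 0.1498]
tool_rot: [0.959, 0.284, 0.0, 0.001]
force: [0.6, -0.2, -6.7]
finger_gap: 0.258
gripper_force: 59.4
```

Still hanging, about 4 mm above the floor. I'll lower it a little further until it touches.

```bash
python3 -m inch '[{"dx":0,"dy":0,"dz":0.2,"wx":0,"wy":0,"wz":0},{"dx":0,"dy":0,"dz":0.1,"wx":0,"wy":0,"wz":0},{"dx":0,"dy":0,"dz":0,"wx":0,"wy":0,"wz":0}]'
python3 -m inch '[{"dx":0,"dy":0,"dz":0,"wx":0,"wy":0,"wz":0},{"dx":0,"dy":0,"dz":0,"wx":0,"wy":0,"wz":0},{"dx":0,"dy":0,"dz":0,"wx":0,"wy":0,"wz":0},{"dx":0,"dy":0,"dz":0,"wx":0,"wy":0,"wz":0},{"dx":0,"dy":0,"dz":-2,"wx":0,"wy":0,"wz":0},{"dx":0,"dy":0,"dz":-4,"wx":0,"wy":0,"wz":0},{"dx":0,"dy":0,"dz":-5,"wx":0,"wy":0,"wz":0},{"dx":0,"dy":0,"dz":-3,"wx":0,"wy":0,"wz":0},{"dx":0,"dy":0,"dz":0,"wx":0,"wy":0,"wz":0},{"dx":0,"dy":0,"dz":0,"wx":0,"wy":0,"wz":0}]' 1
python3 - <<'E'
from h import *
a=eyes.snapshot('side')[90:290,280:560];w=eyes.snapshot('wrist')
print(proj(eyes.camera_params('wrist'),[[.4778,-.369,.099],[.501,-.129,.094]])*[400/640,286/400]+[400,0])
cv2.imwrite('pics/c6.png',np.hstack([cv2.resize(a,(400,286)),cv2.resize(w,(400,286))])[...,::-1])
E
```

```text
t: 13.35
tcp_pos: [0.4775, -0.3687, 0.1461]
tool_rot: [0.959, 0.284, -0.0, -0.0]
force: [-0.5, -0.5, -6.1]
finger_gap: 0.262
gripper_force: 59.6
t: 14.6
tcp_pos: [0.4771, -0.3682, 0.2853]
tool_rot: [0.959, 0.284, -0.0, -0.001]
force: [-0.6, 0.3, -0.7]
finger_gap: 1.002
gripper_force: 0.0
[[599.51661837 137.41359224]
 [453.32048467   8.88196794]]
```

View pics/c6.png

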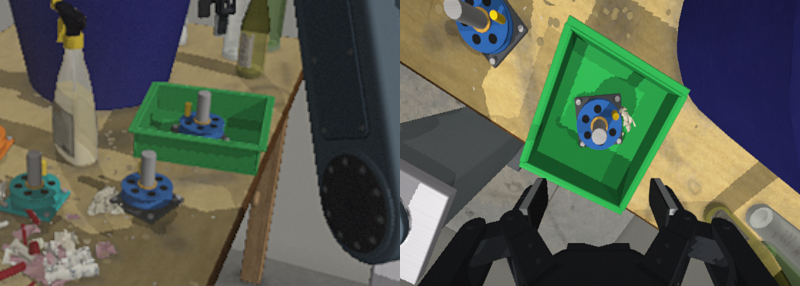

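The binding pulley stands upright in the bin at wrist (599,135), where predicted, and the free one is still in its place at (453,9). The gripper is clear of everything.

```bash
python3 -c "
from station import workorder
print(workorder.sign_off())"
```

```text
the job is handed in; nothing more can be done
None
```

I pushed both pulleys, set the one that binds down upright in the green bin, left the free-running one standing in its place, and handed the job in at about 15 s of the 58 s; sign-off returned no verdict.

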